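# Turn the bar in the drilling jig and hold the sprung guide arm at its stop

### The job

One end of the flat metal bar in the drilling jig has been drilled: take the bar out, turn it end for end and seat it flat in the jig's nest again, so that its undrilled end lies where the guide arm's bush comes over, and let go of it. Then take the guide arm by its black knob, swing it forward over the bar against its spring until it is fully home at its stop, and finish while still holding it there for the next hole to be drilled: do not let go. Leave the pliers, the roll of tape and the small black pouch where they are.

Things in the scene. Friction and masses are not known exactly. Their poses are not given: they have to be found in the camera images.
- jig: Drilling jig fixed to the bench: grey L-shaped base plate 12 mm thick (x -64 to 45, y +-88 mm; tab x to 122, y -88 to -5). Origin on the bench under the nest's centre; z up, +y along the nest away from the robot, +x to the robot's right (yaw -1.57 +- 0.35 rad). Nest floor: the plate's top. Pivot post at x 100, y -45 mm, radius 19, 67 mm high; stop post at x 55, y -28.5 mm, radius 8, 64 mm high.
- nest_guide_end (a point): Point in the nest 22 mm above the bench, at x 0, y -45 mm of the jig: the drill bush stands over it when the guide arm is at its stop. The drilled end lies here at the start; bar_blank must come here.
- nest_far_end (a point): The same at the nest's other end, x 0, y +45 mm of the jig; bar_drilled must come here. Nest: side blocks at y 40 to 60 and -60 to -40 mm (inner faces at x +-23.5, outer +-33.5) and end blocks (inner faces y +-68.5), 10 mm above its floor, 4 mm lead-in: 3.5 mm play each way. Between y -40 and +40 mm the bar's long sides are free for fingers.
- pivot (a point): Point on the guide arm's vertical pivot axis at mid-thickness of the arm, 54 mm above the bench, at x 100, y -45 mm of the jig. The arm is flat, 17 mm wide, 50 to 58 mm above the bench, with a bush (27 mm across, underside 40 mm above the bench) 100 mm from the pivot and the knob 150 mm from it.
- guide_arm (a joint): Angle of the sprung guide arm, rad: 0 parked (the spring returns it there), 1.2 at its stop; clockwise from above as it grows. At value v it points from the pivot along jig direction (-cos(1.2-v), -sin(1.2-v)): parked towards the robot, at the stop along jig -x over the nest. Spring torque 0.5 x (v + 0.6) N m: 2 N at the knob parked, 6 N at the stop.
- knob: Upright black knob at the arm's end, 18 mm in diameter; origin at its foot on the arm, 58 mm above the bench, its top 106 mm above the bench; z up. It revolves freely on its spindle and goes with the arm.
- knob_grip (a point): Point on the knob's axis at the height to grip it, 86 mm above the bench.
- bar: Loose aluminium flat bar 40 x 130 x 20 mm, 0.25 kg (may vary by 40 %), lying in the nest; origin at the centre of its underside, y along its length, z up. A 16 mm through hole 45 mm from the centre towards -y (the drilled end); at the other end (+y) only a punch mark. The nest's floor is 12 mm above the bench, so its top is 32 mm up.
- bar_drilled (a point): Centre of the drilled hole at mid-thickness: y = -45 mm, z = 10 mm of the bar.
- bar_blank (a point): The undrilled end's punch-marked place at mid-thickness: y = +45 mm, z = 10 mm of the bar.
- pliers: Bystander: red-handled pliers 46 x 106 x 14 mm lying on the bench on the left of the jig (its -x side); origin at the centre of its underside.
- tape_roll: Bystander: roll of black tape, 59 mm across, 19 mm high, lying near the jig on the robot's side, to the left; origin at the centre of its underside.
- pouch: Bystander: small black tool pouch 38 x 79 x 32 mm lying to the right of the jig; origin at the centre of its underside.

How it is judged:
By the outcome, as a careful person would: the job done as asked, in the order asked, and still so for the second after the job is handed in, while the arm keeps its last pose, push and grip.
It also fails if it takes over 61 s, if anything falls off the work surface, if the arm or the gripper's body presses on something with over 40 N, if the wrist force passes 120 N, or if a joint passes its speed limit or range.

### The arm

A 6-joint arm with a two-finger parallel gripper is mounted at the origin on a cart in front of the work surface, level with it; the furniture and walls round the work are solid. World frame = base frame: x ahead of the robot, y to its left, z up, the work surface at z = 0. Lengths are in m, angles in rad, forces in N, time in s.
With the tool pointing down it reaches from about 0.375 to 0.9 m from the base axis. Payload 3.1 kg.
Tool frame: the origin (TCP) lies on the centre line of the jaws, within the pads' length; the fingertips stand 22 mm ahead of it and the grasp point (between the pads) lies 3 mm ahead of it; z points along the fingers, y is the line along which they close (so a half turn about z gives the same grasp; the last joint's range is limited). The gripper opens to 85 mm and grips with 20 to 120 N. Pads are 22 mm wide; open, the fingers measure 114 mm over their backs; the gripper's body (76 mm by 85 mm) begins 54 mm behind the grasp point. The pads swing forward as they close: fully open they stand 13 mm farther back than shut.
Start: joints at [0.956, 0.527, 1.433, -0, 1.181, -0.178], TCP at [0.264, 0.566, 0.253] pointing down, gripper open.
Joint ranges: [-3.08, 3.08], [-0.75, 2.2], [0.22, 2.44], [-1.43, 4.57], [0, 2.65], [-2.85, 2.85]. Speed limits (rad/s): [2.79, 2.79, 3.14, 3.14, 3.14, 3.14].

### API

Orientations are given as a unit quaternion [x, y, z, w].
In Python, from station import manip gives the robot as it stands.
- The arm moves only by the tool drive_effector, called after ">>>" in YAML: its name, and indented under it one key for each argument. Schema: {"type":"object","properties":{"motion":{"type":"array","items":{"type":"array","items":{"type":"array","items":{"type":"number"},"minItems":5,"maxItems":5},"minItems":1,"maxItems":20},"minItems":1,"maxItems":1},"grip_force":{"type":"number"},"only":{"type":"string"},"quiet":{"type":"boolean"},"lines":{"type":"string"}},"required":["motion"],"additionalProperties":false}. motion is a list that holds a single list of rows (three levels of brackets), with 1 to 20 rows, each of 5 numbers: dx, dy, dz in m, then a turn about the tool's z in rad, then the opening from 0.0 (shut) to 1.0 (fully open); each row is the pose to reach, as a shift and turn from the pose commanded when the call began, along the tool's axes at that moment; what a row does not reach only later rows make up. A row lasts 1/10 s, in which the tool goes at most 0.05 m and 0.15 rad, less where a joint would pass 70% of its speed; a pose out of reach is approached as far as the arm can. The fingers move at their own pace and stop on an object; grip_force is the grip in N (left out, the last holds). Time passes only in rows, so rows that do not move let the fingers close. The tool returns the time, the measured TCP pose, the force, the opening and the grip force at its end. only (a regular expression) keeps the lines of the reply that match it, lines (a string "A,B") keeps lines A to B, and quiet returns only ok. Input that does not fit is refused with a message, and nothing moves.
- manip.sense(): the state, without advancing time (a new reading comes with each control period).
- manip.snapshot(name): name is "scene" or "top" or "wrist"; returns a dict with "pixels" (384x512x3 uint8, red, green, blue), "range_z" (384x512 float32, m along the optical axis (not along the pixel's ray), 0 where there is no reading), "fov_y" (degrees; the focal length in pixels is half the picture's height over the tangent of half this angle, whatever the lens; pixels are square), "cx", "cy" (the principal point, pixels), "k1" (the pictures are not rectified: a ray, as slopes to the right and down, at radius r is drawn at 1 + k1 r^2 times it, then the intrinsics apply), "R" (3x3) and "t" (3): a world point X has camera coordinates R X + t; the wrist camera has in their place "hand_eye" (4x4, takes a point from camera to tool coordinates, whose origin is the TCP and whose axes are the flange's). Camera axes: x right, y down, z forward; pixel columns grow to the right and rows downward; lengths in m; the calibration is good to about 2 mm. A picture is of the moment at which its call begins: read the wrist's pose just before it.
- manip.sign_off(): hands the job in; it is judged then, once.
The state is a dict: "t": time; "q": joint angles; "qd": joint speeds; "tau": joint torques, N m; "tcp_pos": TCP position; "tool_rot": TCP orientation; "force": force on the tool from outside, world axes, zero at the start; "ft_torque": the same for the moment, N m; "finger_gap": opening from 0.0 (shut) to 1.0 (fully open); "gripper_force": force on a finger pad.
Only numpy, scipy, OpenCV 4.12 (cv2) and the standard library are available. Lean on these libraries where they do the work, as an engineer would, in place of code of your own. Each camera call takes 0.05 s, during which the arm holds its last target. There are 200 camera calls.

## Working session

There is one attempt and no reset: what is moved stays moved. The work goes in short steps, Python scripts to look and compute and a tool call to move; the robot and the scene stay as the last step left them, time stands still between calls to the robot, and variables do not carry over. Pictures are saved under pics/ and viewed, at most 10 in all, crops included, and the job is handed in when it is done.

```bash
ls; mkdir -p pics; python3 - <<'E'
from station import manip
import cv2,numpy as np
s=manip.sense();print({k:np.round(v,3) for k,v in s.items()})
for n in("scene","top"):
    d=manip.snapshot(n);np.save(f"pics/{n}.npy",d,allow_pickle=True)
    print(n,d["fov_y"],d["cx"],d["cy"],d["k1"],d["R"],d["t"])
    cv2.imwrite(f"pics/{n}.png",cv2.resize(d["pixels"][:,:,::-1],(800,600),interpolation=cv2.INTER_CUBIC))
E
```

```text
pics
station.py
{'t': np.float64(0.0), 'q': array([ 0.955,  0.528,  1.434, -0.   ,  1.181, -0.178]), 'qd': array([0.001, 0.   , 0.001, 0.001, 0.001, 0.001]), 'tau': array([-1.0000e-03, -4.4235e+01, -1.7802e+01, -0.0000e+00,  9.0000e-03,
        0.0000e+00]), 'tcp_pos': array([0.264, 0.566, 0.252]), 'tool_rot': array([ 0.217,  0.976, -0.001, -0.   ]), 'force': array([-0.434,  0.26 ,  0.748]), 'ft_torque': array([-0.007,  0.018, -0.012]), 'gripper_force': np.float64(0.0), 'finger_gap': np.float64(0.999)}
scene 55.81673439204972 252.62804222275057 193.90750236797703 -0.004032704005319631 [[ 0.72381477 -0.68971906 -0.01948858]
 [-0.43751727 -0.4369389  -0.78591541]
 [ 0.53354552  0.57738378 -0.61802682]] [-0.26189167  0.40270637  0.4842106 ]
top 44.19033106211039 257.80096761871437 186.2228960922341 -0.09139245920300414 [[-0.02788916 -0.99943985  0.01849833]
 [-0.99113011  0.02524234 -0.1304758 ]
 [ 0.12993577 -0.02197311 -0.99127891]] [0.1972056  0.5696631  0.91044831]
```

View pics/top.png

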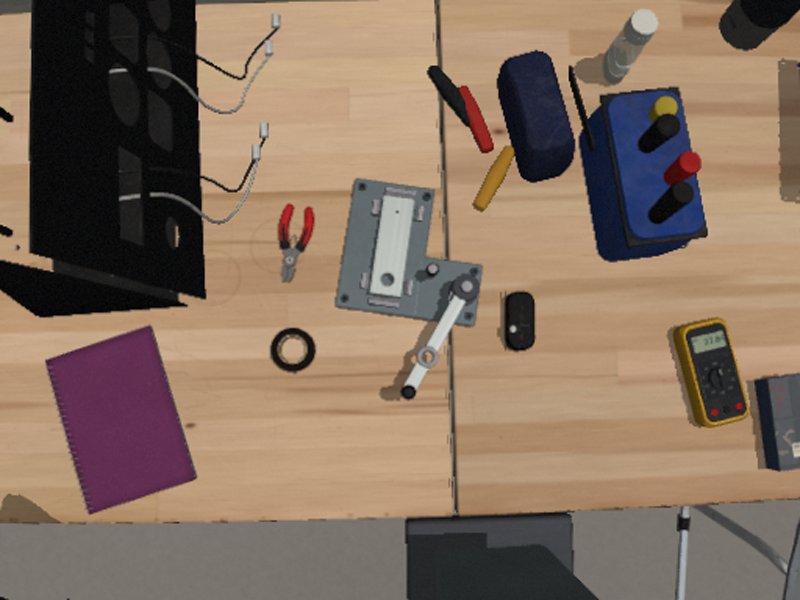

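View pics/scene.png

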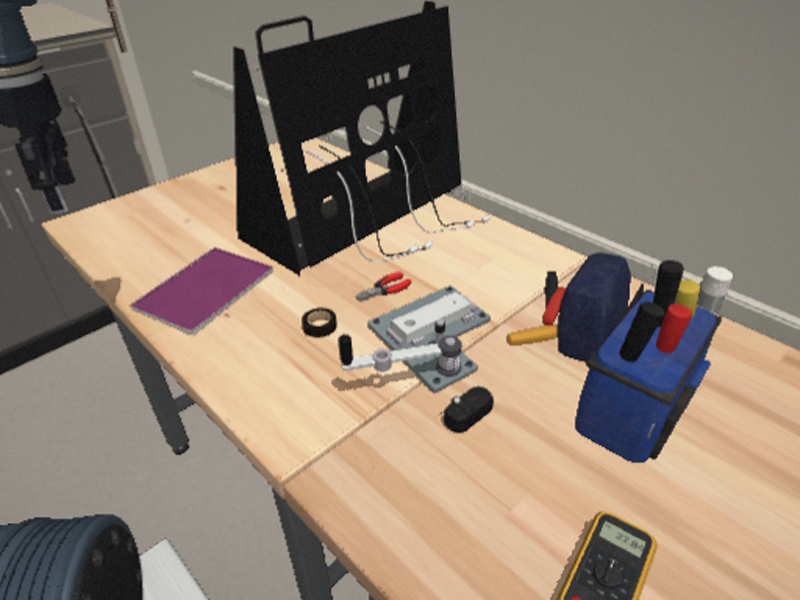

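The top view shows the hole at (388,279), the punch mark at (398,212) and the knob at (408,393). The jig is turned slightly clockwise. In the scene view the knob is at (346,350).

```bash
cat > h.py <<'E'
import numpy as np,cv2
from scipy.spatial.transform import Rotation as Ro
def load(n): return np.load(f"pics/{n}.npy",allow_pickle=True).item()
def K(d):
    f=192/np.tan(np.radians(d["fov_y"]/2));return f
def slopes(d,u,v):
    f=K(d);p=np.array([(u-d["cx"])/f,(v-d["cy"])/f]);q=p.copy()
    for _ in range(20): q=p/(1+d["k1"]*(q@q))
    return np.array([*q,1])
def cam(d):  # camera centre and cam->world rotation
    if "R" in d: return -d["R"].T@d["t"],d["R"].T
    Rt=Ro.from_quat(d["tool_rot"]).as_matrix();H=d["hand_eye"]
    return Rt@H[:3,3]+d["tcp_pos"],Rt@H[:3,:3]
def at_z(d,u,v,z):
    c,R=cam(d);r=R@slopes(d,u,v);return c+r*(z-c[2])/r[2]
def by_depth(d,u,v):
    c,R=cam(d);return c+R@slopes(d,u,v)*d["range_z"][int(round(v)),int(round(u))]
def tri(*obs):
    A=np.zeros((3,3));b=np.zeros(3);L=[]
    for d,u,v in obs:
        c,R=cam(d);r=R@slopes(d,u,v);r/=np.linalg.norm(r);P=np.eye(3)-np.outer(r,r);A+=P;b+=P@c;L.append((c,P))
    X=np.linalg.solve(A,b);return X,[round(1000*np.linalg.norm(P@(X-c)),1) for c,P in L]
def snap(n,name):
    from station import manip
    s=manip.sense();d=manip.snapshot(n);d["tcp_pos"]=s["tcp_pos"];d["tool_rot"]=s["tool_rot"]
    np.save(f"pics/{name}.npy",d,allow_pickle=True);return d
E
python3 - <<'E'
from h import *
t=load("top");s=load("scene");k=1.5625
for n,u,v,z in[("hole",388,279,.032),("punch",398,212,.032),("knob",408,393,.106),("pivot",463,287,.067),("pouch",519,320,.03),("tape",293,350,.019),("pliers",295,240,.01),("bluepouch",535,115,.03),("stop",432,269,.064),("cornerL",356,183,.012),("cornerR",437,188,.012)]:
    print(n,at_z(t,u/k,v/k,z).round(4),by_depth(t,u/k,v/k).round(4))
a=cv2.resize(t["pixels"][105:265,205:319],None,fx=3.5,fy=3.5,interpolation=cv2.INTER_CUBIC)
b=cv2.resize(s["pixels"][175:265,205:319],None,fx=3.5,fy=3.5,interpolation=cv2.INTER_CUBIC)
c=np.zeros((560,798,3),np.uint8);c[:,:399]=a;c[:315,399:]=b
cv2.imwrite("pics/crop1.png",c[:,:,::-1])
E
```

```text
hole [0.5912 0.2005 0.032 ] [0.5944 0.2004 0.0106]
punch [0.6792 0.1852 0.032 ] [0.6795 0.1852 0.0309]
knob [0.4455 0.1808 0.106 ] [0.4455 0.1808 0.1048]
pivot [0.5737 0.1078 0.067 ] [0.5745 0.1072 0.0608]
pouch [0.5339 0.0333 0.03  ] [0.5343 0.0325 0.0256]
tape [0.5038 0.3252 0.019 ] [ 0.5049  0.3279 -0.002 ]
pliers [0.6499 0.3225 0.01  ] [0.651  0.3231 0.0046]
bluepouch [ 0.8096 -0.0026  0.03  ] [0.7754 0.017  0.1202]
stop [0.5977 0.1454 0.064 ] [0.5981 0.1453 0.0616]
cornerL [0.7252 0.24   0.012 ] [0.7254 0.2401 0.0114]
cornerR [0.7158 0.1317 0.012 ] [ 0.7204  0.1305 -0.0047]
```

View pics/crop1.png

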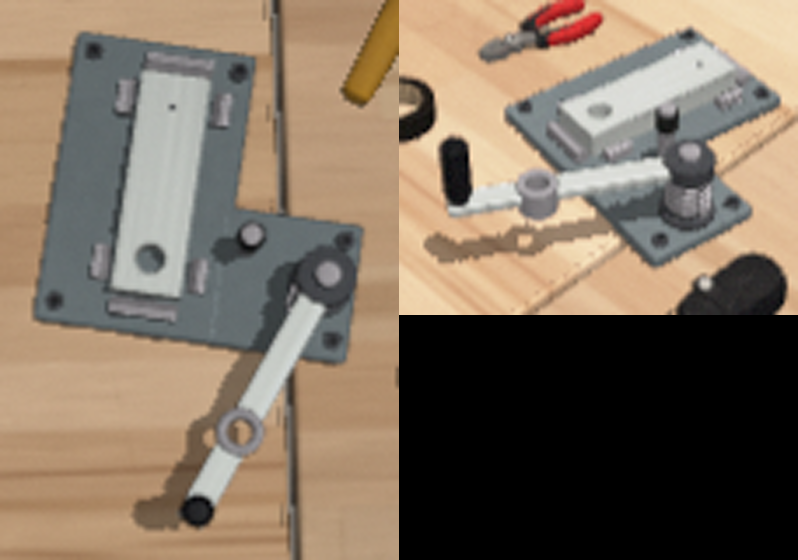

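The crop shows, as crop pixels: in the top view punch (172,107), hole (150,259), knob top (197,510) and pivot cap (327,272). In the scene view they are at (700,65), (599,110), (455,143) and (690,152).

```bash
python3 - <<'E'
from h import *
t=load("top");s=load("scene")
T=lambda x,y:(t,205+(x+.5)/3.5-.5,105+(y+.5)/3.5-.5)
S=lambda x,y:(s,205+(x-399+.5)/3.5-.5,175+(y+.5)/3.5-.5)
R={}
for n,a,b,z in[("punch",(172,107),(700,65),.032),("hole",(150,259),(599,110),.032),("knob",(197,510),(455,143),.106),("pivot",(327,272),(690,152),.067)]:
    X,e=tri(T(*a),S(*b));R[n]=at_z(*T(*a),z);print(n,X.round(4),e,R[n].round(4),at_z(*S(*b),z).round(4))
p,h=R["punch"],R["hole"];d=(p-h)[:2];print("sep",np.linalg.norm(d),"barc",(p+h)[:2]/2,"bar dir",np.arctan2(d[1],d[0]))
# jig from plate corners (top view), z=.012
C=[((80,32),(-64,88)),((256,58),(45,88)),((34,320),(-64,-88)),((346,363),(122,-88)),((363,226),(122,-5))]
W=np.array([at_z(*T(*c),.012)[:2] for c,_ in C]);J=np.array([j for _,j in C])/1e3
Jc=J-J.mean(0);Wc=W-W.mean(0);th=np.arctan2((Jc[:,0]*Wc[:,1]-Jc[:,1]*Wc[:,0]).sum(),(Jc*Wc).sum())
M=np.array([[np.cos(th),-np.sin(th)],[np.sin(th),np.cos(th)]]);o=W.mean(0)-M@J.mean(0)
print("jig",o,th,((W-(J@M.T+o))*1e3).round(1))
for n,q in[("pivot",(.1,-.045)),("stop",(.055,-.0285))]:print(n,M@q+o)
v=R["knob"][:2]-R["pivot"][:2];print("arm len",np.linalg.norm(v),"jig angle",np.arctan2(*( (M.T@v)[::-1])))
E
```

```text
punch [0.6791 0.188  0.0324] [np.float64(1.3), np.float64(1.3)] [0.6802 0.1871 0.032 ] [0.6783 0.189  0.032 ]
hole [0.5897 0.2031 0.0333] [np.float64(1.6), np.float64(1.6)] [0.5911 0.2021 0.032 ] [0.5894 0.205  0.032 ]
knob [0.4466 0.1818 0.1051] [np.float64(1.2), np.float64(1.2)] [0.4476 0.1811 0.106 ] [0.445  0.1817 0.106 ]
pivot [0.5751 0.1053 0.0653] [np.float64(1.7), np.float64(1.7)] [0.5762 0.1043 0.067 ] [0.572 0.105 0.067]
sep 0.0903970614820401 barc [0.63564707 0.19462918] bar dir -0.16699960634914754
jig [0.63569745 0.19405128] -1.7391341926187498 [[-0.7 -1.8]
 [-0.9  0.8]
 [ 0.1 -1.2]
 [ 1.3  0.8]
 [ 0.3  1.4]]
pivot [0.57457914 0.1030043 ]
stop [0.59838539 0.14460373]
arm len 0.1497158781492998 jig angle -1.9407421419848243
```

```bash
python3 - <<'E'
from h import *
t=load("top")
P=[]
for v in range(0,384,2):
    for u in range(0,200,2):
        if t["range_z"][v,u]>0:
            p=by_depth(t,u,v)
            if p[2]>.03:P.append(p)
P=np.array(P)
for z0 in np.arange(.03,.6,.1):
    q=P[(P[:,2]>z0)&(P[:,2]<z0+.1)]
    if len(q):print(z0,"x",q[:,0].min(),q[:,0].max(),"y",q[:,1].min(),q[:,1].max(), "ymin for x<.7",q[q[:,0]<.7][:,1].min() if (q[:,0]<.7).any() else None)
Rt=Ro.from_quat([0.217,0.976,0,0]).as_matrix()
for n,T in[("above",[.6,.195,.25])]:print(n,Rt.T@(np.array(T)-[.264,.566,.2525]))
E
python3 - <<'E'
from h import *
d=snap("wrist","w0");print(d["fov_y"],d["hand_eye"].round(3))
E
```

```text
0.03 x 0.5580687612156177 0.9857570440857528 y 0.40925444909178904 0.6563849747786843 ymin for x<.7 0.41553591498253717
0.13 x 0.557895700328233 0.9052922659300358 y 0.43721981706772883 0.6265928319428071 ymin for x<.7 0.43721981706772883
0.23 x 0.27095839995363624 0.8603867158060661 y 0.466952723932586 0.597957920265566 ymin for x<.7 0.466952723932586
0.33000000000000007 x 0.5629706950055842 0.8212692477277825 y 0.48370462485782917 0.5421186538282297 ymin for x<.7 0.48370462485782917
above [-0.46154791 -0.19367633  0.0025    ]
64.56383887694045 [[-0.001 -0.945 -0.328  0.085]
 [ 1.    -0.001  0.     0.   ]
 [-0.001 -0.328  0.945 -0.121]
 [ 0.     0.     0.     1.   ]]
```

>>> drive_effector:
  motion:
    - [[-0.05, -0.018, 0, -0.03, 0.75], [-0.1, -0.036, 0, -0.06, 0.75], [-0.15, -0.055, 0, -0.09, 0.75], [-0.2, -0.073, 0, -0.12, 0.75], [-0.24, -0.09, 0, -0.15, 0.75], [-0.28, -0.105, 0.01, -0.18, 0.75], [-0.32, -0.12, 0.02, -0.21, 0.75], [-0.36, -0.135, 0.03, -0.24, 0.75], [-0.4, -0.15, 0.04, -0.27, 0.75], [-0.44, -0.165, 0.052, -0.27, 0.75], [-0.491, -0.179, 0.052, -0.27, 0.75], [-0.491, -0.179, 0.052, -0.27, 0.75], [-0.491, -0.179, 0.052, -0.27, 0.75], [-0.491, -0.179, 0.052, -0.27, 0.75]]
  grip_force: 60

```text
t: 1.55
tcp_pos: [0.6324, 0.1969, 0.2009]
tool_rot: [0.083, 0.997, 0.0, -0.001]
force: [-0.7, -0.7, -1.2]
finger_gap: 0.752
gripper_force: 0.0
```

```bash
python3 - <<'E'
from h import *
d=snap("wrist","w1");print(d["tcp_pos"],d["tool_rot"])
cv2.imwrite("pics/w1.png",cv2.resize(d["pixels"][:,:,::-1],(800,600),interpolation=cv2.INTER_CUBIC))
E
```

```text
[0.63236828 0.1969478  0.20087906] [ 8.31985657e-02  9.96532495e-01  4.82079136e-05 -9.91714754e-04]
```

View pics/w1.png

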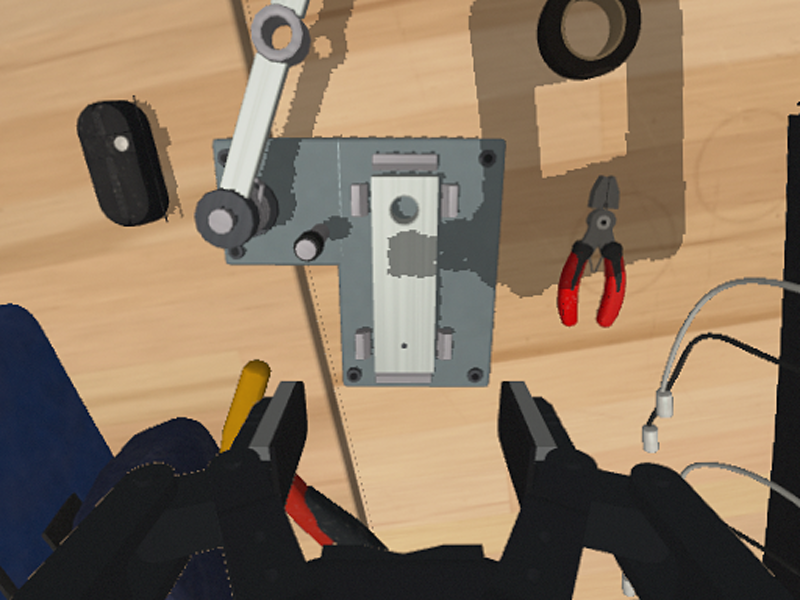

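The wrist view shows the hole at (404,208) and the punch mark at (404,345). The plate corners are (215,139), (506,139), (487,386) and (343,386). The bar lies parallel to the image columns.

```bash
python3 - <<'E'
from h import *
w=load("w1");t=load("top");k=1.5625
W=lambda x,y:(w,(x+.5)/k-.5,(y+.5)/k-.5)
T=lambda x,y:(t,205+(x+.5)/3.5-.5,105+(y+.5)/3.5-.5)
for n,a,b in[("punch",(404,345.5),(172,107)),("hole",(404,208),(150,259)),("pivot",(221,221),(327,272))]:
    X,e=tri(W(*a),T(*b));print(n,X.round(4),e,at_z(*W(*a),.032).round(4),by_depth(*W(*a)).round(4))
p,h=at_z(*W(404,345.5),.032),at_z(*W(404,208),.032);d=(p-h)[:2];c=(p+h)[:2]/2
print("sep",np.linalg.norm(d),"c",c,"dir",np.arctan2(d[1],d[0]))
C=[((215,139),(122,-88)),((506,139),(-64,-88)),((488,386.5),(-64,88)),((343,386),(45,88)),((228,264),(122,-5)),((339,264),(45,-5))]
Wp=np.array([at_z(*W(*c),.012)[:2] for c,_ in C]);J=np.array([j for _,j in C])/1e3
Jc=J-J.mean(0);Wc=Wp-Wp.mean(0);th=np.arctan2((Jc[:,0]*Wc[:,1]-Jc[:,1]*Wc[:,0]).sum(),(Jc*Wc).sum())
M=np.array([[np.cos(th),-np.sin(th)],[np.sin(th),np.cos(th)]]);o=Wp.mean(0)-M@J.mean(0)
print("jig",o,th,th+np.pi/2,((Wp-(J@M.T+o))*1e3).round(1).tolist())
print("bar in jig mm",M.T@(c-o)*1e3)
for n,a,z in[("bar end hi",(404,176.5),.032),("bar end lo",(404,374),.032),("barL",(372,270),.032),("barR",(438,270),.032),("blk hi",(404,168),.022),("blk lo",(404,374),.022),("sideUL",(369,200),.022),("sideUR",(442,200),.022),("sideLL",(370,345),.022),("sideLR",(438,345),.022)]:
    print(n,(M.T@(at_z(*W(*a),z)[:2]-o)*1e3).round(1))
R=Ro.from_quat(w["tool_rot"]).as_matrix();y=R[:,1];print("ydir",np.arctan2(y[1],y[0]),"need",th+np.pi)
X=np.array([*c,.037]);print("tool delta to bar c",R.T@(X-w["tcp_pos"]))
E
```

```text
punch [0.6808 0.1887 0.0314] [np.float64(1.7), np.float64(1.7)] [0.681  0.1904 0.032 ] [0.6815 0.1903 0.0308]
hole [ 0.6158  0.2021 -0.1377] [np.float64(0.4), np.float64(0.4)] [0.5909 0.2055 0.032 ] [0.5939 0.2051 0.0108]
pivot [0.5771 0.1033 0.0574] [np.float64(0.3), np.float64(0.3)] [0.5795 0.093  0.032 ] [0.5758 0.1073 0.067 ]
sep 0.09137114145977965 c [0.63592001 0.19794497] dir -0.16623850101215337
jig [0.63687262 0.19873369] -1.7470425087029704 -0.17624618190807384 [[2.1, 1.5], [0.4, -2.2], [-1.3, -1.6], [-0.7, 0.1], [0.1, 1.8], [-0.6, 0.4]]
bar in jig mm [ 0.94352875 -0.79956547]
bar end hi [  1.6 -65.2]
bar end lo [ 0.3 66.3]
barL [21.3 -7.3]
barR [-20.5  -7.6]
blk hi [  1.6 -69.5]
blk lo [ 0.2 71.6]
sideUL [ 23.3 -49.8]
sideUR [-22.4 -50.2]
sideLL [23.9 49.3]
sideLR [-23.1  48.9]
ydir 1.4042066142481533 need 1.3945501448868227
tool delta to bar c [-0.00366243  0.00158362  0.16387201]
```

>>> drive_effector:
  motion:
    - [[-0.004, 0.001, 0.04, 0, 0.75], [-0.004, 0.001, 0.08, 0, 0.75], [-0.004, 0.001, 0.11, 0, 0.75], [-0.004, 0.001, 0.13, 0, 0.75], [-0.004, 0.001, 0.145, 0, 0.75], [-0.004, 0.001, 0.155, 0, 0.75], [-0.004, 0.001, 0.16, 0, 0.75], [-0.004, 0.001, 0.163, 0, 0.75], [-0.004, 0.001, 0.163, 0, 0.75], [-0.004, 0.001, 0.163, 0, 0.75]]

```text
t: 2.6
tcp_pos: [0.6383, 0.1968, 0.0392]
tool_rot: [0.083, 0.997, 0.0, 0.001]
force: [-0.2, 0.2, 0.4]
finger_gap: 0.746
gripper_force: 0.0
```

>>> drive_effector:
  motion:
    - [[0, 0, 0, 0, 0], [0, 0, 0, 0, 0], [0, 0, 0, 0, 0], [0, 0, 0, 0, 0], [0, 0, 0, 0, 0], [0, 0, 0, 0, 0], [0, 0, 0, 0, 0], [0, 0, 0, 0, 0]]
  grip_force: 60

```text
t: 3.4
tcp_pos: [0.6383, 0.1968, 0.0394]
tool_rot: [0.083, 0.997, 0.0, 0.001]
force: [-1.2, -0.2, 6.2]
finger_gap: 0.449
gripper_force: 63.4
```

>>> drive_effector:
  motion:
    - [[0, 0, -0.01, 0, 0], [0, 0, -0.03, 0, 0], [0, 0, -0.06, 0, 0], [0, 0, -0.09, 0, 0], [0, 0, -0.11, 0, 0], [0, 0, -0.11, 0, 0], [0, 0, -0.11, 0, 0], [0, 0, -0.11, 0, 0]]

```text
t: 4.2
tcp_pos: [0.6362, 0.1965, 0.1464]
tool_rot: [0.083, 0.997, -0.0, -0.002]
force: [0.2, 0.6, -1.9]
finger_gap: 0.449
gripper_force: 62.6
```

```bash
python3 - <<'E'
from h import *
d=snap("wrist","w2");print(d["tcp_pos"],d["tool_rot"])
cv2.imwrite("pics/w2.png",cv2.resize(d["pixels"][:,:,::-1],(800,600),interpolation=cv2.INTER_CUBIC))
E
```

```text
[0.63620342 0.19648585 0.14638135] [ 8.33484480e-02  9.96518490e-01 -4.23125532e-04 -1.93820300e-03]
```

View pics/w2.png

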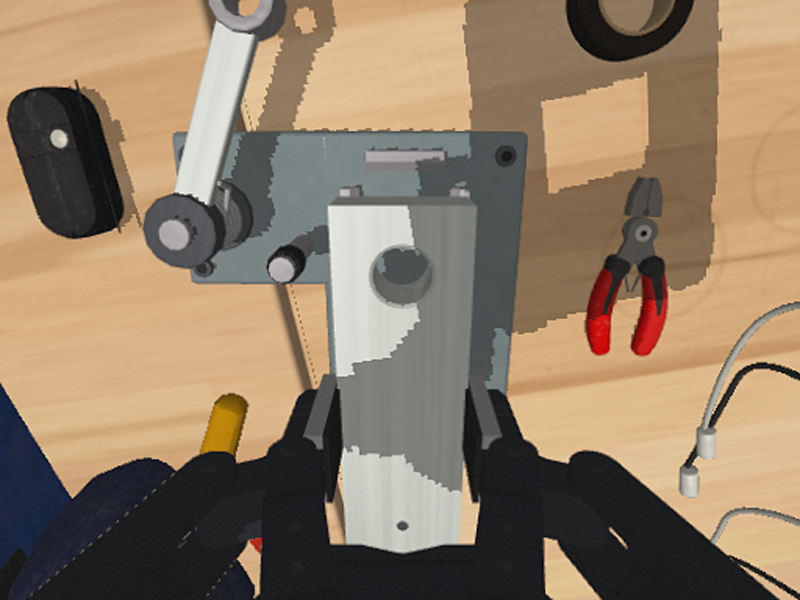

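The bar is held level. The hole is at (401,275) and the punch mark at (402,526), midway between the fingers.

```bash
python3 - <<'E'
from h import *
w=load("w2");k=1.5625;H=w["hand_eye"]
W=lambda x,y:(w,(x+.5)/k-.5,(y+.5)/k-.5)
print(by_depth(*W(360,300)),by_depth(*W(402,480)))
def tool(x,y,zt):
    r=H[:3,:3]@slopes(*W(x,y));c=H[:3,3];return c+r*(zt-c[2])/r[2]
zt=w["tcp_pos"][2]-.139
for f in(zt,zt+.003):
    h=tool(401,275,f);p=tool(402,526,f);print(h,p,"c",(h+p)/2,"sep",np.linalg.norm(h-p),"yaw err",(h-p)[1]/.09)
print("dir y",np.arctan2(*Ro.from_quat(w["tool_rot"]).as_matrix()[[1,0],1]))
E
```

```text
[0.5950499  0.19147112 0.13922275] [0.65976208 0.19267623 0.1387077 ]
[ 4.71251041e-02 -4.38443709e-05  7.38134756e-03] [-0.04364901  0.00014563  0.00738135] c [1.73804503e-03 5.08936717e-05 7.38134756e-03] sep 0.09077431592822137 yaw err -0.0021052898362925536
[ 4.62439326e-02 -4.90168757e-05  1.03813476e-02] [-0.04665718  0.0001449   0.01038135] c [-2.06625408e-04  4.79410465e-05  1.03813476e-02] sep 0.09290131837794474 yaw err -0.0021546204932452635
dir y 1.4039077012072478
```

>>> drive_effector:
  motion:
    - [[0, 0, 0, 0.15, 0], [0, 0, 0, 0.3, 0], [0, 0, 0, 0.45, 0], [0, 0, 0, 0.6, 0], [0, 0, 0, 0.75, 0], [0, 0, 0, 0.9, 0], [0, 0, 0, 1.05, 0], [0, 0, 0, 1.2, 0], [0, 0, 0, 1.35, 0], [0, 0, 0, 1.5, 0], [0, 0, 0, 1.571, 0], [0, 0, 0, 1.571, 0]]

```text
t: 5.45
tcp_pos: [0.6368, 0.1966, 0.1466]
tool_rot: [0.764, 0.646, -0.001, -0.001]
force: [-0.0, 0.2, -2.7]
finger_gap: 0.451
gripper_force: 62.5
```

>>> drive_effector:
  motion:
    - [[0, 0, 0, 0.15, 0], [0, 0, 0, 0.3, 0], [0, 0, 0, 0.45, 0], [0, 0, 0, 0.6, 0], [0, 0, 0, 0.75, 0], [0, 0, 0, 0.9, 0], [0, 0, 0, 1.05, 0], [0, 0, 0, 1.2, 0], [0, 0, 0, 1.35, 0], [0, 0, 0, 1.5, 0], [0, 0, 0, 1.571, 0], [0, 0, 0, 1.571, 0], [0, 0, 0, 1.571, 0], [0, 0, 0, 1.571, 0]]

```text
t: 6.85
tcp_pos: [0.6375, 0.1967, 0.1479]
tool_rot: [0.997, -0.083, -0.0, 0.0]
force: [0.0, 0.2, -2.5]
finger_gap: 0.452
gripper_force: 62.5
```

```bash
python3 - <<'E'
from h import *
d=snap("wrist","w3");print(d["tcp_pos"],d["tool_rot"])
R=Ro.from_quat(d["tool_rot"]).as_matrix();print(np.arctan2(R[1,1],R[0,1]),R.T@[0.6353-d["tcp_pos"][0],.1968-d["tcp_pos"][1],.0394-d["tcp_pos"][2]])
cv2.imwrite("pics/w3.png",cv2.resize(d["pixels"][:,:,::-1],(800,600),interpolation=cv2.INTER_CUBIC))
E
```

```text
[0.63746098 0.19667078 0.14788043] [ 9.96574280e-01 -8.27016455e-02 -3.65887465e-04  9.24467300e-05]
-1.7363886725836242 [-0.00207527  0.0002022   0.10848199]
```

View pics/w3.png

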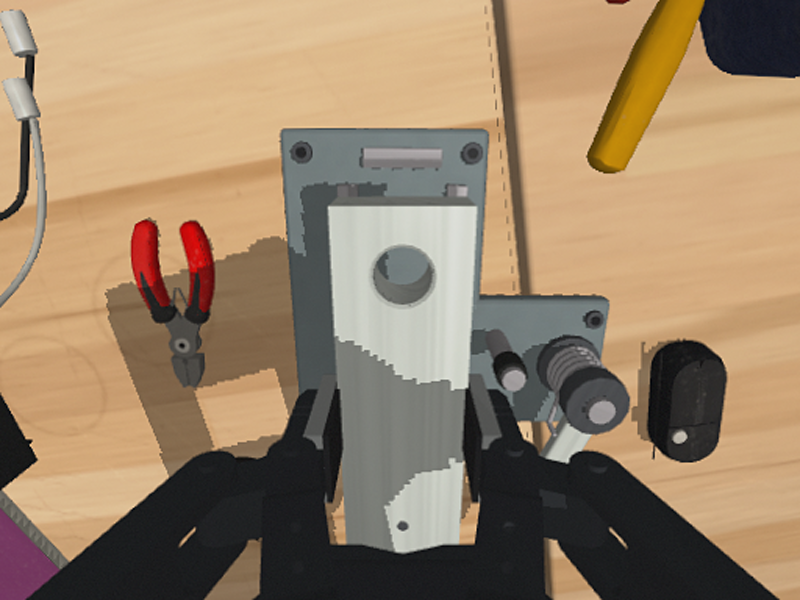

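The bar is now reversed: the hole at (402,275) points away from the robot. The far end block spans columns 360–442, with its near top edge at about row 166.

```bash
python3 - <<'E'
from h import *
w=load("w3");k=1.5625;H=w["hand_eye"];z0=w["tcp_pos"][2]
def tool(x,y,z):
    zt=z0-z;r=H[:3,:3]@slopes(w,(x+.5)/k-.5,(y+.5)/k-.5);c=H[:3,3];return (c+r*(zt-c[2])/r[2])*1e3
print("blk L/R",tool(360,157,.022),tool(442,157,.022),"inner",tool(401,166,.022),"outer",tool(401,148,.022))
print("hole",tool(402,275,.1405),"punch",tool(403,525.5,.1405))
a,b,c=tool(282,129,.012),tool(488,129,.012),tool(608,297,.012)
print("plate",a,b,c)
g=w["pixels"];p=cv2.cvtColor(g,cv2.COLOR_RGB2GRAY);print(p[88:112,256])
E
```

```text
blk L/R [ 73.81086905 -21.48582053 125.88042828] [ 73.77083405  19.5618935  125.88042828] inner [ 69.37801595  -0.96692425 125.88042828] outer [ 78.10291453  -0.95275103 125.88042828]
hole [47.2205535  -0.35555103  7.38042828] punch [-43.5124281   -0.09890993   7.38042828]
plate [ 87.56117113 -62.11969646 135.88042828] [ 87.31550165  43.64832891 135.88042828] [ -3.91485551 118.40667318 135.88042828]
[127 128 128 127 128 121 119 151 170 165 164 162 159 143 125 120 118 119
 121 100 114 129 127 127]
```

>>> drive_effector:
  motion:
    - [[-0.002, -0.0007, 0.03, 0, 0], [-0.002, -0.0007, 0.06, 0, 0], [-0.002, -0.0007, 0.08, 0, 0], [-0.002, -0.0007, 0.09, 0, 0], [-0.002, -0.0007, 0.095, 0, 0], [-0.002, -0.0007, 0.1, 0, 0], [-0.002, -0.0007, 0.104, 0, 0], [-0.002, -0.0007, 0.107, 0, 0], [-0.002, -0.0007, 0.107, 0, 0], [-0.002, -0.0007, 0.107, 0, 0]]

```text
t: 7.9
tcp_pos: [0.6361, 0.1978, 0.0417]
tool_rot: [0.997, -0.083, 0.0, -0.0]
force: [-0.3, -0.0, -1.4]
finger_gap: 0.448
gripper_force: 62.5
```

>>> drive_effector:
  motion:
    - [[0, 0, 0.001, 0, 0], [0, 0, 0.002, 0, 0], [0, 0, 0.003, 0, 0], [0, 0, 0.003, 0, 0], [0, 0, 0.003, 0, 0]]

```text
t: 8.4
tcp_pos: [0.636, 0.1978, 0.0394]
tool_rot: [0.997, -0.083, 0.0, -0.0]
force: [-1.9, -0.3, 5.4]
finger_gap: 0.45
gripper_force: 63.4
```

>>> drive_effector:
  motion:
    - [[0, 0, 0, 0, 0.75], [0, 0, 0, 0, 0.75], [0, 0, 0, 0, 0.75], [0, 0, 0, 0, 0.75], [0, 0, 0, 0, 0.75], [0, 0, -0.01, 0, 0.75], [0, 0, -0.03, 0, 0.75], [0, 0, -0.07, 0, 0.75], [0, 0, -0.11, 0, 0.75], [0, 0, -0.15, 0, 0.75], [0, 0, -0.16, 0, 0.75], [0, 0, -0.16, 0, 0.75], [0, 0, -0.16, 0, 0.75]]

```text
t: 9.7
tcp_pos: [0.6348, 0.1976, 0.1974]
tool_rot: [0.997, -0.084, -0.001, 0.0]
force: [-0.6, 0.6, -0.1]
finger_gap: 0.751
gripper_force: 0.0
```

```bash
python3 - <<'E'
from h import *
d=snap("wrist","w4");print(d["tcp_pos"],d["tool_rot"])
cv2.imwrite("pics/w4.png",cv2.resize(d["pixels"][:,:,::-1],(800,600),interpolation=cv2.INTER_CUBIC))
E
```

```text
[0.63481369 0.19759916 0.19741104] [ 9.96505479e-01 -8.35209597e-02 -1.01430789e-03  2.27163267e-04]
```

View pics/w4.png

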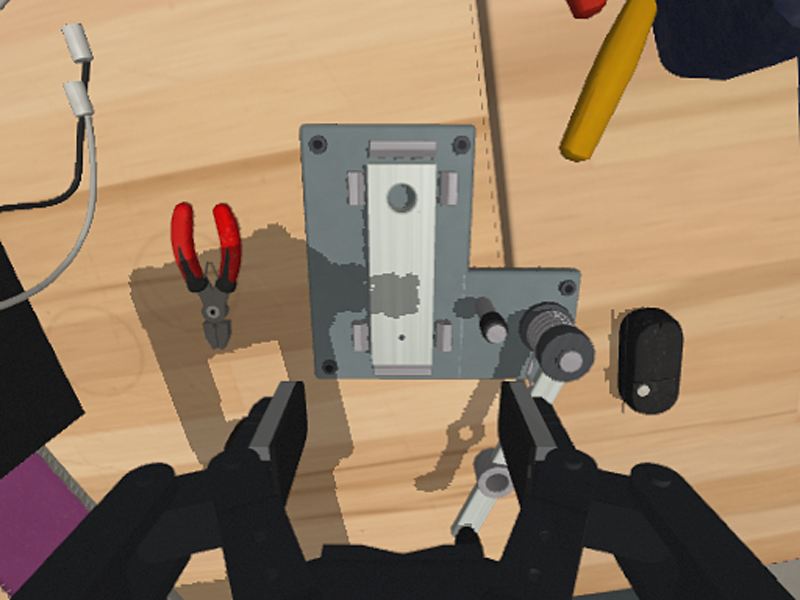

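The bar lies flat between all six blocks, with the hole at (401,197) at the far end and the punch mark at (402,337) at the guide end. The knob is at about (467,540).

```bash
python3 - <<'E'
from h import *
w=load("w4");k=1.5625
for x,y in[(400,235),(400,350),(375,260),(425,260)]:print(by_depth(w,x/k,y/k).round(4))
for x,y in[(401,197),(402,337)]:print(at_z(w,(x+.5)/k-.5,(y+.5)/k-.5,.032).round(4))
E
```

```text
[0.6601 0.1948 0.0318]
[0.5836 0.2079 0.0314]
[0.6472 0.2128 0.0318]
[0.6421 0.1822 0.032 ]
[0.6829 0.1905 0.032 ]
[0.5932 0.2051 0.032 ]
```

>>> drive_effector:
  motion:
    - [[-0.02, 0.005, 0, -0.15, 0.75], [-0.04, 0.01, 0, -0.3, 0.75], [-0.06, 0.015, 0, -0.45, 0.75], [-0.08, 0.02, 0, -0.6, 0.75], [-0.1, 0.025, 0, -0.75, 0.75], [-0.12, 0.03, 0, -0.9, 0.75], [-0.14, 0.035, 0, -1.05, 0.75], [-0.16, 0.04, 0, -1.2, 0.75], [-0.183, 0.046, 0, -1.35, 0.75], [-0.183, 0.046, 0, -1.5, 0.75], [-0.183, 0.046, 0, -1.65, 0.75], [-0.183, 0.046, 0, -1.8, 0.75], [-0.183, 0.046, 0, -1.95, 0.75], [-0.183, 0.046, 0, -2.1, 0.75], [-0.183, 0.046, 0, -2.25, 0.75], [-0.183, 0.046, 0, -2.4, 0.75], [-0.183, 0.046, 0, -2.55, 0.75], [-0.183, 0.046, 0, -2.7, 0.75], [-0.183, 0.046, 0, -2.77, 0.75], [-0.183, 0.046, 0, -2.77, 0.75]]

```text
t: 11.75
tcp_pos: [0.4465, 0.1826, 0.1966]
tool_rot: [0.266, 0.964, -0.001, -0.002]
force: [0.0, 1.6, -0.1]
finger_gap: 0.755
gripper_force: 0.0
```

>>> drive_effector:
  motion:
    - [[0, 0, 0, 0, 0.75], [0, 0, 0, 0, 0.75]]

```text
t: 11.95
tcp_pos: [0.4473, 0.1828, 0.1976]
tool_rot: [0.267, 0.964, -0.0, -0.001]
force: [-0.6, -0.4, -0.3]
finger_gap: 0.749
gripper_force: 0.0
```

```bash
python3 - <<'E'
from h import *
d=snap("wrist","w5");print(d["tcp_pos"],d["tool_rot"])
cv2.imwrite("pics/w5.png",cv2.resize(d["pixels"][:,:,::-1],(800,600),interpolation=cv2.INTER_CUBIC))
E
```

```text
[0.447267   0.18276749 0.19761556] [ 2.66682967e-01  9.63783934e-01 -3.53640845e-04 -7.73352693e-04]
```

View pics/w5.png

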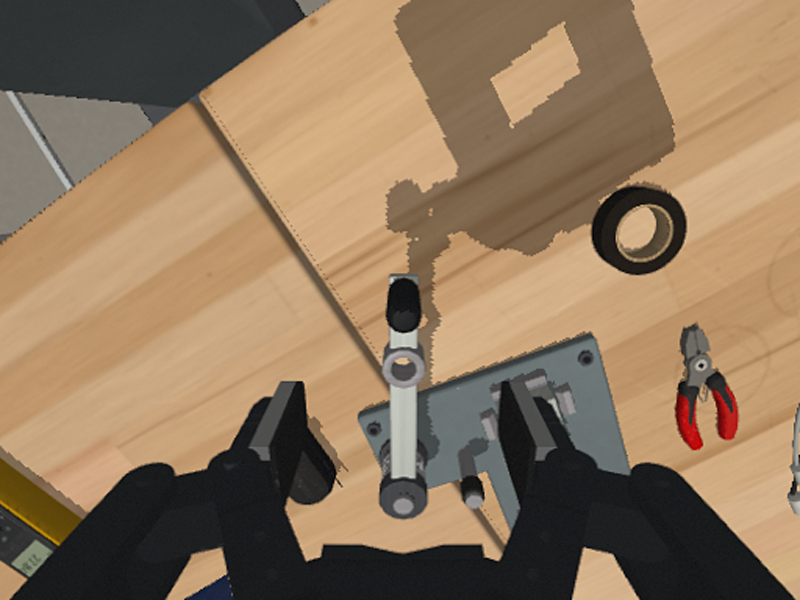

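The knob's top face is centred near (403,316) and its foot near (403,285). The guide arm runs straight down the image, aligned with the tool.

```bash
python3 - <<'E'
from h import *
w=load("w5");k=1.5625
t=load("top");T=(t,205+(197.5)/3.5-.5,105+(510.5)/3.5-.5)
W=(w,403.5/k-.5,316.5/k-.5)
X,e=tri(W,T);print(X,e,by_depth(*W))
R=Ro.from_quat(w["tool_rot"]).as_matrix()
print("tool delta",R.T@(at_z(*W,.106)-w["tcp_pos"]),R.T@(X-w["tcp_pos"]))
P=at_z(w,404/k-.5,505.5/k-.5,.067);print("pivot",P,"arm ydir",np.arctan2(R[1,1],R[0,1]))
E
```

```text
[0.44805153 0.18180542 0.09758217] [np.float64(1.0), np.float64(1.0)] [0.44581256 0.1843446  0.1056876 ]
tool delta [0.0020603  0.00070501 0.0916176 ] [-0.00129774 -0.00031249  0.10003218]
pivot [0.57499393 0.10732694 0.067     ] arm ydir 1.030897421677836
```

>>> drive_effector:
  motion:
    - [[0.001, 0, 0.03, 0, 0.75], [0.001, 0, 0.06, 0, 0.75], [0.001, 0, 0.085, 0, 0.75], [0.001, 0, 0.1, 0, 0.75], [0.001, 0, 0.108, 0, 0.75], [0.001, 0, 0.108, 0, 0.75], [0.001, 0, 0.108, 0, 0.75]]

```text
t: 12.7
tcp_pos: [0.4472, 0.1835, 0.0907]
tool_rot: [0.266, 0.964, 0.0, 0.0]
force: [-0.1, -0.3, 0.7]
finger_gap: 0.748
gripper_force: 0.0
```

>>> drive_effector:
  motion:
    - [[0, 0, 0, 0, 0], [0, 0, 0, 0, 0], [0, 0, 0, 0, 0], [0, 0, 0, 0, 0], [0, 0, 0, 0, 0], [0, 0, 0, 0, 0], [0, 0, 0, 0, 0], [0, 0, 0, 0, 0], [0, 0, 0, 0, 0], [0, 0, 0, 0, 0]]
  grip_force: 60

```text
t: 13.7
tcp_pos: [0.4472, 0.1834, 0.0909]
tool_rot: [0.266, 0.964, 0.0, 0.001]
force: [-0.7, 0.4, 6.5]
finger_gap: 0.192
gripper_force: 58.4
```

```bash
python3 - <<'E'
from h import *
from station import manip
s=manip.sense();P=np.array([.5752,.1065]);p=s["tcp_pos"];R=Ro.from_quat(s["tool_rot"]).as_matrix()
v=p[:2]-P;print("r",np.linalg.norm(v),"ang",np.arctan2(v[1],v[0]),"ydir",np.arctan2(R[1,1],R[0,1]))
# arc in tool axes with r=.15, arm direction from fit; pivot = p - .15*u
a0=np.pi/2+np.arctan2(R[1,1],R[0,1])
for d in np.arange(.1,1.31,.1):
    dw=.15*np.array([np.cos(a0-d)-np.cos(a0),np.sin(a0-d)-np.sin(a0),0]);print(round(d,2),(R.T@dw).round(4))
E
```

```text
r 0.14937953447439328 ang 2.600446775646883 ydir 1.0319849474143057
0.1 [-0.0007  0.015   0.    ]
0.2 [-0.003   0.0298  0.    ]
0.3 [-0.0067  0.0443  0.    ]
0.4 [-0.0118  0.0584  0.0001]
0.5 [-0.0184  0.0719  0.0001]
0.6 [-0.0262  0.0847  0.0001]
0.7 [-0.0353  0.0966  0.0001]
0.8 [-4.550e-02  1.076e-01  1.000e-04]
0.9 [-5.680e-02  1.175e-01  1.000e-04]
1.0 [-0.069   0.1262  0.0002]
1.1 [-0.082   0.1337  0.0002]
1.2 [-0.0956  0.1398  0.0002]
1.3 [-0.1099  0.1445  0.0002]
```

>>> drive_effector:
  motion:
    - [[-0.0007, 0.015, 0, 0.1, 0], [-0.003, 0.0298, 0, 0.2, 0], [-0.0067, 0.0443, 0, 0.3, 0], [-0.0118, 0.0584, 0, 0.4, 0], [-0.0184, 0.0719, 0, 0.5, 0], [-0.0262, 0.0847, 0, 0.6, 0], [-0.0353, 0.0966, 0, 0.7, 0], [-0.0455, 0.1076, 0, 0.8, 0], [-0.0568, 0.1175, 0, 0.9, 0], [-0.069, 0.1262, 0, 1.0, 0], [-0.069, 0.1262, 0, 1.0, 0], [-0.069, 0.1262, 0, 1.0, 0]]

```text
t: 14.9
tcp_pos: [0.5691, 0.2562, 0.0909]
tool_rot: [0.696, 0.718, -0.002, -0.001]
force: [-5.2, -0.8, 8.6]
finger_gap: 0.191
gripper_force: 59.2
```

```bash
python3 - <<'E'
from h import *
from station import manip
s=manip.sense();P=np.array([.4472,.1834])-.15*np.array([np.cos(2.6028),np.sin(2.6028)]);p=s["tcp_pos"];R=Ro.from_quat(s["tool_rot"]).as_matrix()
v=p[:2]-P;print("r",np.linalg.norm(v),"swung",2.6028-np.arctan2(v[1],v[0]),"F tool",R.T@s["force"])
E
```

```text
r 0.14995770154482455 swung 0.9860057034539109 F tool [-0.64280676 -5.28227279 -8.60773384]
```

>>> drive_effector:
  motion:
    - [[-0.0002, 0.0075, 0, 0.05, 0], [-0.0007, 0.015, 0, 0.1, 0], [-0.0017, 0.0224, 0, 0.15, 0], [-0.003, 0.0298, 0, 0.2, 0], [-0.003, 0.0298, 0, 0.2, 0], [-0.003, 0.0298, 0, 0.2, 0]]

```text
t: 15.5
tcp_pos: [0.5984, 0.2547, 0.0909]
tool_rot: [0.764, 0.645, -0.002, -0.002]
force: [-6.2, 1.4, 8.5]
finger_gap: 0.191
gripper_force: 59.2
```

```bash
cat > chk.py <<'E'
from h import *
from station import manip
s=manip.sense();P=np.array([.4472,.1834])-.15*np.array([np.cos(2.6028),np.sin(2.6028)]);p=s["tcp_pos"];R=Ro.from_quat(s["tool_rot"]).as_matrix()
v=p[:2]-P;print("r",np.linalg.norm(v),"swung",2.6028-np.arctan2(v[1],v[0]),"F tool",R.T@s["force"])
E
python3 chk.py
```

```text
r 0.14993202057917943 swung 1.1822484565493443 F tool [ 0.32038219 -6.34750564 -8.49015085]
```

Only the spring's 6 N so far, with no stop contact yet. I'll push a little further.

>>> drive_effector:
  motion:
    - [[0, 0.002, 0, 0, 0], [0, 0.004, 0, 0, 0], [0, 0.004, 0, 0, 0], [0, 0.004, 0, 0, 0]]

```text
t: 15.9
tcp_pos: [0.6018, 0.2541, 0.0909]
tool_rot: [0.764, 0.645, -0.002, -0.002]
force: [-6.3, 0.0, 8.3]
finger_gap: 0.196
gripper_force: 59.2
```

```bash
python3 chk.py
```

```text
r 0.14995842442335244 swung 1.2052102576773904 F tool [-1.00566712 -6.22947249 -8.27773633]
```

>>> drive_effector:
  motion:
    - [[0, 0.001, 0, 0, 0], [0, 0.002, 0, 0, 0], [0, 0.002, 0, 0, 0], [0, 0.002, 0, 0, 0]]

```text
t: 16.3
tcp_pos: [0.6021, 0.2541, 0.0908]
tool_rot: [0.764, 0.645, -0.003, -0.003]
force: [-8.7, 3.0, 10.4]
finger_gap: 0.19
gripper_force: 59.5
```

```bash
python3 chk.py
```

```text
r 0.14995692941230343 swung 1.2075999915027211 F tool [  1.49271319  -9.12441781 -10.353408  ]
```

The stop is reached: a 2 mm command gave 0.3 mm of motion and the force rose. I'll add a bit more preload and then check by picture.

>>> drive_effector:
  motion:
    - [[0, 0.001, 0, 0, 0], [0, 0.002, 0, 0, 0], [0, 0.002, 0, 0, 0], [0, 0.002, 0, 0, 0], [0, 0.002, 0, 0, 0]]

```text
t: 16.8
tcp_pos: [0.6025, 0.254, 0.0908]
tool_rot: [0.764, 0.645, -0.005, -0.004]
force: [-11.8, 3.1, 12.7]
finger_gap: 0.191
gripper_force: 59.7
```

```bash
python3 chk.py; python3 - <<'E'
from h import *
t=snap("top","t2");s=snap("scene","s2")
a=cv2.resize(t["pixels"][105:265,165:319],None,fx=3,fy=3,interpolation=cv2.INTER_CUBIC)
b=cv2.resize(s["pixels"][155:265,205:315],None,fx=3,fy=3,interpolation=cv2.INTER_CUBIC)
c=np.zeros((480,792,3),np.uint8);c[:,:462]=a;c[:330,462:]=b
cv2.imwrite("pics/final.png",c[:,:,::-1])
E
```

```text
r 0.14996648706744176 swung 1.2100487131679114 F tool [  1.07844211 -12.27186192 -12.59544976]
```

View pics/final.png

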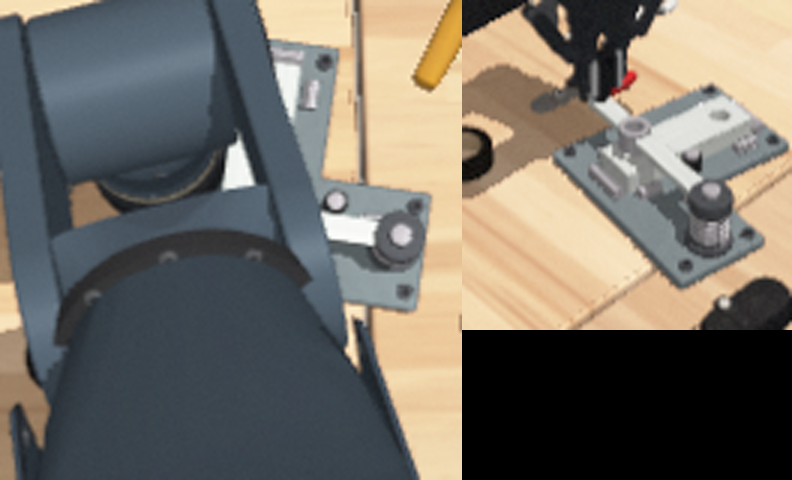

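The arm lies against the stop post (top view, 336,202), with its bush over the bar's undrilled end. The drilled hole is at the far end and the knob is held.

```bash
python3 -c "
from station import manip
print(manip.sign_off())"
```

```text
the job is handed in; nothing more can be done
None
```

I turned the bar end for end and seated it flat in the nest with its undrilled end under the bush, then swung the guide arm to its stop and handed the job in at about 17 s, still gripping the knob and pushing with about 12 N.

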